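# Load a tuning knob in the set-screw drill jig

## Task

Stand the largest of the three knobs upright on the plate of the drill jig, and with the clamp arm still swung open nudge it home until it bears on both locating pins, pressing gently so that the pins do not bruise it. Then swing the clamp arm fully closed so that its spring plunger holds the knob against the pins, let go, and leave the other knobs and the things lying about where they are.

Things in the scene. Friction and masses are not known exactly. Their poses are not given: they have to be found in the camera images.
- big_knob: The largest knob in the tray: plain turned metal, solid, a cylinder 44 mm in diameter and 32 mm high with a knurled band, about 0.25 kg, standing upright. Origin at the centre of its underside, z up. The pins bruise it if either is pressed with more than 15 N.
- jig: Drill jig fixed to the bench: flat ground plate 200 x 200 x 14 mm. Origin at the centre of its underside, x from the open loading side towards the pins, y to the left looking along x. Two upright locating pins (10 mm thick, 24 mm high above the plate) and, behind them, a drill bush block (36 mm wide, 42 mm high) sit on a stop slide, locked at a different, unmeasured setting along x for each job.
- nest (a point): Point on the plate's top at (40, 0) mm in the jig's axes. The centre of a knob touching both pins stands here at the stop slide's middle setting, else up to 6 mm nearer or farther along x: find it by feel. From a seated knob's centre the pins' centres lie 27 mm off, 60 degrees to either side of jig x, the bush mouth 27 mm ahead. A push along x loads each pin with about the push.
- clamp (a joint): Angle of the clamp arm about its upright pivot, rad. 0 = swung fully open, grows as the arm swings closed (anticlockwise from above), 1.309 = fully closed, on its stop; there the arm points along the jig's -y, behind the knob. Pivot friction (0.55 N m, about 5 N at the handle) keeps it where it is left. On a seated knob the plunger meets its spring over the last 2 to 14 mm (2 N and 0.2 N more per mm).
- pivot (a point): Point on the clamp arm's pivot axis, at the height of the handle point; at (3, 75) mm in the jig's x and y. The arm is a flat bar 12 mm wide that runs from the pivot to the handle, 8 to 22 mm above the plate.
- handle (a point): Middle of the clamp arm's grip, an upright black round pin 13 mm in diameter on the arm's free end, 115 mm from the pivot. It stands from 22 to 62 mm above the plate; the point lies on its axis, 44 mm above the plate.
- plunger: Round steel nose of the spring plunger, 7 mm in diameter, on the clamp arm 75 mm from the pivot and 15 mm above the plate. With the arm closed it points along the jig's x and touches the back of a seated knob. Origin on the arm's centre line; its tip stands 23 mm out, and it springs in by up to 16 mm.
- tray: Shallow grey tray fixed on the bench, 280 x 120 mm, rim 12 mm high, floor 4 mm above the bench, on which the three knobs stand in a row along its x axis, 85 mm apart. Origin at the centre of its underside.
- mid_knob: Middle-sized knob in the tray, 32 mm in diameter, 24 mm high. To be left alone.
- small_knob: Smallest knob in the tray, 26 mm in diameter, 20 mm high. To be left alone.
- caliper: Digital caliper lying beyond the jig, 205 mm long. To be left alone.
- screw_jar: Small glass jar, 42 mm in diameter, 50 mm high. To be left alone.
- screwdriver: Screwdriver lying beyond the tray. To be left alone.
- hex_key: L-shaped hex key, about 110 mm, lying to the left of the jig. To be left alone.
- spray_can: White spray can, 52 mm in diameter, 190 mm high, to the left of the jig. To be left alone.
- pocket_meter: Grey hand-held meter, 155 x 78 x 32 mm, lying to the left of the jig. To be left alone.
Not all that is in view belongs to the job. What is shaped like the big_knob but green is not meant.

How it is judged:
By the outcome, as a careful person would: the job done as asked, in the order asked, and still so for the second after the job is handed in, with the robot touching nothing.
It also fails if it takes over 64 s, if anything falls off the work surface, if the arm or the gripper's body presses on something with over 40 N, if the wrist force passes 120 N, or if a joint passes its speed limit or range.

## Robot

A 7-joint arm with a two-finger parallel gripper is mounted at the origin on the work surface. World frame = base frame: x ahead of the robot, y to its left, z up, the work surface at z = 0. Lengths are in m, angles in rad, forces in N, time in s.
With the tool pointing down it reaches from about 0.425 to 0.825 m from the base axis. Payload 3.6 kg.
Tool frame: the origin (TCP) lies midway between the tips of the shut fingers; the grasp point (between the pads) lies 19 mm behind it; x points along the fingers, y is the direction in which the jaws open and shut, and the axes are right-handed (so a half turn about x gives the same grasp; the last joint's range is limited). The gripper opens to 93 mm and grips with 3 to 60 N. Pads are 15 mm wide; open, the fingers measure 128 mm over their backs; the gripper's body (75 mm by 188 mm) begins 65 mm behind the grasp point.
Start: joints at [-1.262, 0.615, -0.013, 1.423, 0.008, 1.103, -0.04], TCP at [0.214, 0.614, 0.219] pointing down, gripper open.
Joint ranges: [-3.12, 3.12], [-0.3, 2.06], [-1.34, 1.32], [0.26, 2.42], [-1.36, 4.5], [0.01, 1.98], [-2.84, 2.84]. Speed limits (rad/s): [2.79, 2.79, 3.14, 3.14, 3.14, 3.14, 3.14].

## Interface

Orientations are given as a unit quaternion [x, y, z, w].
In Python, from bench import sense, grab_frame, get_calibration, hand_in, recognise, cut_out, place_of gives the robot as it stands.
- The arm moves only by the tool servo_tool, never from a script. Its argument "rows" is a list of rows, each an object with "claw": the finger opening in m, from 0 to 0.093; "delta_pos": the shift along the world's x, y, z in m, a list of three; "turn": the turn about the world's z in degrees. In form: [{"claw": claw, "delta_pos": [x, y, z], "turn": turn}, ...]. A call has 1 to 8 rows; each row is the pose to reach, as a shift and turn from the pose commanded when the call began; what a row does not reach only later rows make up. A row lasts 1/12 s, in which the tool goes at most 41.7 mm and 7.16 degrees, less where a joint would pass 70% of its speed; a pose out of reach is approached as far as the arm can. A call with a gripper value outside its range is refused whole. The fingers move at their own pace and stop on an object; the grip force is fixed at half the most. Time passes only in rows, so rows that repeat a pose let the fingers close. It gives the time, the measured TCP pose, the force and the opening at its end, in the units of the state.
- sense(): the state, without advancing time (a new reading comes with each control period).
- grab_frame(name): name is "scene" or "top"; returns (picture, depth): 400x640x3 uint8, blue, green, red; 400x640 float32, m along the optical axis (not along the pixel's ray), 0 where there is no reading.
- get_calibration(name): a dict with "vfov" (degrees; the focal length in pixels is half the picture's height over the tangent of half this angle, whatever the lens; pixels are square), "cx", "cy" (the principal point, pixels), "T" (4x4, takes a point from camera to world coordinates). Camera axes: x right, y down, z forward; pixel columns grow to the right and rows downward; lengths in m; the calibration is good to about 2 mm. A picture is of the moment at which its call begins. get_calibration takes no time and is no camera call.
- hand_in(): hands the job in, once; it reports no verdict.
Trained networks look in the newest picture that a camera, given by its name, has taken for a name from the list of things; names that differ only in an ending like _2 or _b are one class to them, and where a whole thing is asked for, a point or a joint stands for the part that bears it (a point fixed in the world has none). Each returns a list of dicts, best first, with "conf" (0 to 1); they miss things now and then, are a little off and sometimes report something else, mostly with a low value. They report only what shows in the picture. A call takes as long as a camera call. They do not tell look-alikes from the thing itself.
- recognise(query, camera): "rect" ([left, top, width, height] in pixels, round what is visible of it).
- cut_out(query, camera): "pixels" (400x640 bool, what is visible of it) and "rect" ([left, top, width, height] in pixels, round what is visible of it).
- place_of(query, camera): "location" ([column, row] in pixels: a listed point, or the origin of a listed thing).
The state is a dict: "time_s": time; "q": joint angles; "qvel": joint speeds; "effort": joint torques, N m; "position": TCP position; "eef_rot": TCP orientation; "wrist_force": force on the tool from outside, world axes, zero at the start; "torque": the same for the moment, N m; "finger_gap": opening from 0.0 (shut) to 1.0 (fully open).
Only numpy, scipy, OpenCV 4.12 (cv2) and the standard library are available. Lean on these libraries where they do the work, as an engineer would, in place of code of your own. Each camera call takes 0.05 s, during which the arm holds its last target.

## Working session

There is one attempt and no reset: what is moved stays moved. The work goes in short steps, Python scripts to look and compute and a tool call to move; the robot and the scene stay as the last step left them, time stands still between calls to the robot, and variables do not carry over. Pictures are saved under pics/ and viewed, and the job is handed in when it is done.

Besides the shell and the picture viewer there is one more tool, called after "Request:" as name([rows], argument=value, ...), one row to a line, values as JSON. servo_tool: Moves the arm, as the interface text tells. Its arguments: {"type":"object","properties":{"rows":{"type":"array","items":{"type":"object","properties":{"claw":{"type":"number"},"delta_pos":{"type":"array","items":{"type":"number"}},"turn":{"type":"number"}}}}},"required":["rows"]}

```bash
mkdir -p pics; cat > h.py <<'E'
import numpy as np, cv2
from bench import *
def ray(cam,u,v,c=None):
    c=c or get_calibration(cam); f=200/np.tan(np.radians(c["vfov"])/2)
    T=np.array(c["T"]); d=T[:3,:3]@np.array([(u-c["cx"])/f,(v-c["cy"])/f,1]); return T[:3,3],d
def at_z(cam,u,v,z):
    o,d=ray(cam,u,v); return o+d*(z-o[2])/d[2]
def cloud(cam,dep):
    c=get_calibration(cam); f=200/np.tan(np.radians(c["vfov"])/2); T=np.array(c["T"])
    v,u=np.mgrid[:400,:640]; P=np.stack([(u-c["cx"])/f*dep,(v-c["cy"])/f*dep,dep],-1)
    return P@T[:3,:3].T+T[:3,3]
def proj(cam,p):
    c=get_calibration(cam); f=200/np.tan(np.radians(c["vfov"])/2); T=np.array(c["T"])
    q=T[:3,:3].T@(np.array(p)-T[:3,3]); return c["cx"]+f*q[0]/q[2],c["cy"]+f*q[1]/q[2]
E
python3 - <<'E'
from h import *
print(sense())
for n in("scene","top"):
    p,d=grab_frame(n); cv2.imwrite(f"pics/{n}0.png",p); np.save(f"{n}0.npy",d); c=get_calibration(n);print(c)
    for q in("big_knob","handle","pivot","jig","nest","plunger","tray","mid_knob","small_knob"):
        print(n,q,[(np.round(r["location"]).tolist(),round(r["conf"],2)) for r in place_of(q,n)][:4])
E
```

```text
{'time_s': 0.0, 'q': array([-1.26151323,  0.61593515, -0.01264777,  1.42486185,  0.00810004,
        1.10339821, -0.04039625]), 'qvel': array([-1.13320571e-03,  4.89279690e-04, -9.41729637e-04, -6.08045634e-04,
        7.04145000e-05, -1.45841692e-03,  1.62403643e-03]), 'effort': array([-3.17375416e-04, -4.58950353e+01,  2.08955621e-01, -1.65735072e+01,
       -6.10909774e-02,  2.05798703e-02,  2.36304595e-04]), 'position': array([0.21389869, 0.61297215, 0.21748302]), 'eef_rot': array([ 0.11723598,  0.69731385, -0.11901776,  0.69702503]), 'wrist_force': array([ 0.18479822, -0.96958366,  0.24350533]), 'torque': array([ 0.02910943,  0.01367135, -0.06611626]), 'finger_gap': 0.9972949778072501}
{'vfov': 52.27195014315961, 'cx': 328.11181533564354, 'cy': 201.9682559476362, 'T': array([[ 0.04487538,  0.83506225, -0.5483222 ,  1.17060882],
       [ 0.99897126, -0.04109788,  0.01916743,  0.06916299],
       [-0.00652888, -0.54861826, -0.83604747,  0.90400828],
       [ 0.        ,  0.        ,  0.        ,  1.        ]])}
scene big_knob [([201.0, 185.0], 0.75), ([239.0, 209.0], 0.6)]
scene h
[... 298 characters left out ...]
[200.0, 158.0], 0.49)]
{'vfov': 45.868351437675805, 'cx': 314.60702812200174, 'cy': 199.3338603197981, 'T': array([[-0.02699747, -0.99642572,  0.08004321,  0.50509629],
       [-0.99958324,  0.02772818,  0.00803134,  0.08673224],
       [-0.01022209, -0.07979302, -0.99675904,  1.25689685],
       [ 0.        ,  0.        ,  0.        ,  1.        ]])}
top big_knob [([405.0, 205.0], 0.83), ([450.0, 229.0], 0.67)]
top handle [([310.0, 263.0], 0.6), ([291.0, 223.0], 0.55)]
top pivot [([293.0, 223.0], 0.7)]
top jig [([323.0, 220.0], 0.86)]
top nest [([319.0, 208.0], 0.58)]
top plunger []
top tray [([451.0, 228.0], 0.7)]
top mid_knob [([447.0, 199.0], 0.7)]
top small_knob [([453.0, 261.0], 0.42)]
```

```bash
python3 - <<'E'
import cv2
a=cv2.imread("pics/scene0.png");b=cv2.imread("pics/top0.png")
cv2.imwrite("pics/s1.png",cv2.resize(a[120:270,130:430],None,fx=2.6,fy=2.6,interpolation=cv2.INTER_CUBIC))
cv2.imwrite("pics/t1.png",cv2.resize(b[140:320,230:500],None,fx=2.9,fy=2.9,interpolation=cv2.INTER_CUBIC))
E
```

```text
(no output)
```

View pics/scene0.png

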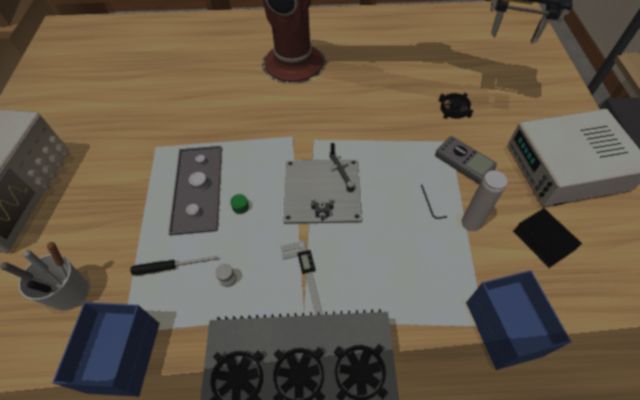

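View pics/s1.png

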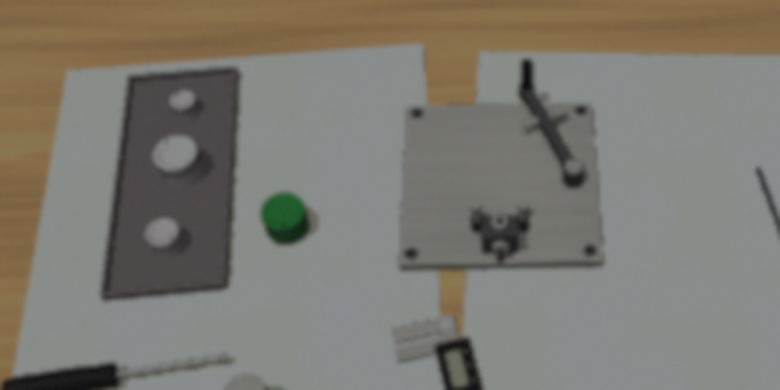

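View pics/top0.png

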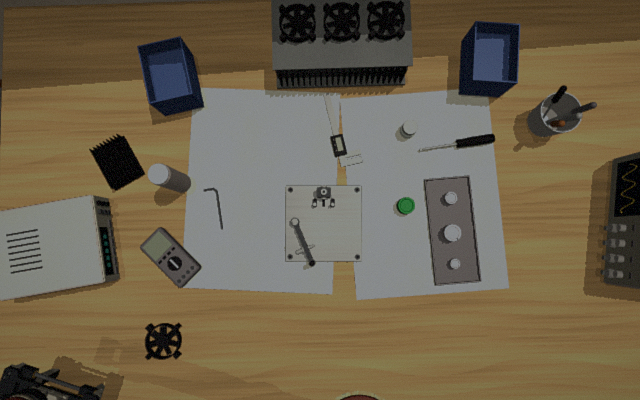

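View pics/t1.png

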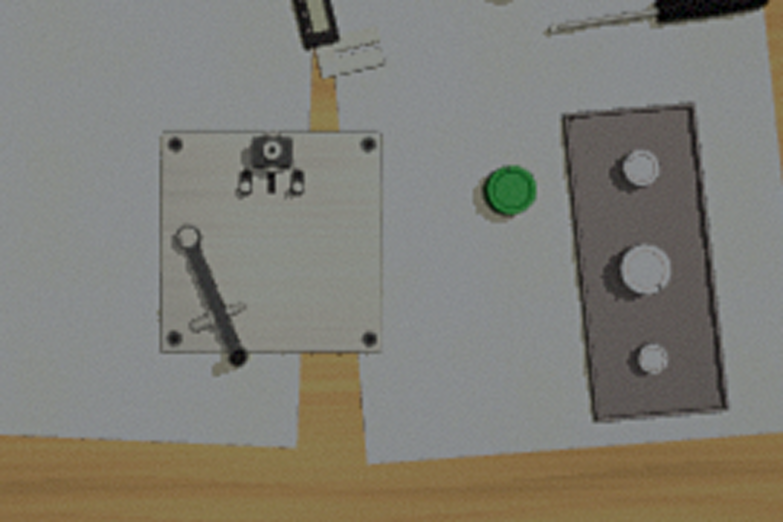

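```bash
python3 - <<'E'
from h import *
b=cv2.imread("pics/top0.png"); 
cv2.imwrite("pics/crop_big.png",cv2.resize(b[170:300,395:495],None,fx=5,fy=4.5,interpolation=cv2.INTER_CUBIC)[:590])
for n in("top","scene"):
    d=np.load(n+"0.npy"); P=cloud(n,d); im=cv2.imread(f"pics/{n}0.png")
    # points by height on big knob region
    x,y,z=P[...,0],P[...,1],P[...,2]
    ok=d>0
    m=ok&(z>0.028)&(z<0.05)&(x>.3)&(x<.75)&(y>-.45)&(y<-.02)
    k,l,st,c=cv2.connectedComponentsWithStats(m.astype(np.uint8))
    for i in range(1,k):
        if st[i,4]>15:
            q=P[l==i]; hz=np.median(q[:,2]); cc,r=cv2.minEnclosingCircle(q[:,:2].astype(np.float32)); print(n,"hi",st[i,:5],np.round(q.mean(0),4),"zmed",round(hz,4),np.round(cc,4),round(r,4))
    # jig plate z 10..18mm
    m=ok&(z>0.009)&(z<0.019)&(x>.3)&(x<.75)&(y>-.1)&(y<.25)
    k,l,st,c=cv2.connectedComponentsWithStats(m.astype(np.uint8))
    i=1+np.argmax(st[1:,4]); q=P[l==i]; print(n,"jig",len(q),np.median(q[:,2]),cv2.minAreaRect(q[:,:2].astype(np.float32)))
    for zz in (0.0,): pass
    m=ok&(np.abs(z)<.006)&(x>.3)&(x<.7)&(y>-.45)&(y<.3); print("bench z",np.median(z[m]))
E
python3 - <<'E'
from h import *
# corner-based from top image: plate edges
im=cv2.imread("pics/top0.png"); g=cv2.cvtColor(im,cv2.COLOR_BGR2GRAY)
for nm,(u,v),z in[("pivot",(293,223),.036),("handle",(313,264),.076),("jig",(323,220),0),("big",(452.5,233),.036)]:
    print(nm,at_z("top",u,v,z))
E
```

```text
top hi [398 197  17  17 208] [ 0.5818 -0.1394  0.0318] zmed 0.0315 [ 0.5819 -0.1397] 0.0223
top hi [443 224  18  18 243] [ 0.5076 -0.2536  0.0351] zmed 0.035 [ 0.5074 -0.2538] 0.0226
top jig 5035 0.013840402264277296 ((0.5413604974746704, 0.07535774260759354), (0.20171011984348297, 0.1975797563791275), 88.48849487304688)
bench z 0.0008303202230697249
scene hi [189 172  18  15 204] [ 0.51   -0.254   0.0351] zmed 0.0354 [ 0.5095 -0.2548] 0.0231
scene hi [231 193  17  16 203] [ 0.583  -0.1399  0.0319] zmed 0.032 [ 0.5828 -0.1396] 0.023
scene hi [186 205   6   9  22] [ 0.604  -0.2664  0.0296] zmed 0.0293 [ 0.6016 -0.2637] 0.0134
scene jig 4105 0.014696108456749846 ((0.5420790910720825, 0.07554122060537338), (0.2000267207622528, 0.20381046831607819), 88.54085540771484)
bench z 0.0016137322501469376
pivot [0.54340709 0.15399946 0.036     ]
handle [0.43925236 0.10457292 0.076     ]
jig [0.55032373 0.07604678 0.        ]
big [ 0.5065509 -0.2552154  0.036    ]
```

View pics/crop_big.png

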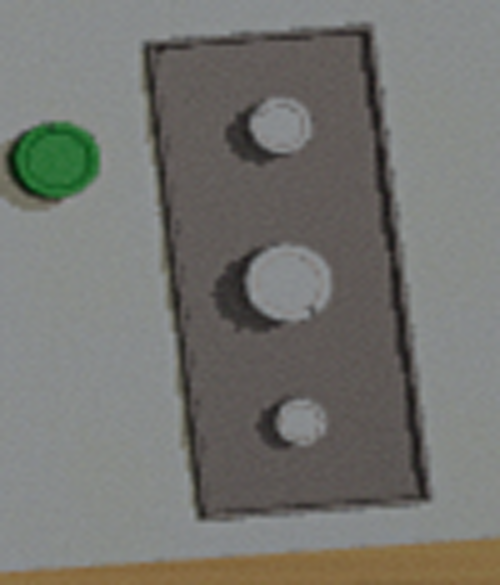

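```bash
cat >> h.py <<'E'
from scipy.spatial.transform import Rotation as R
J=np.array([.5417,.0755]); yaw=np.radians(-1.5)
M=np.array([[np.cos(yaw),-np.sin(yaw)],[np.sin(yaw),np.cos(yaw)]])
def j2w(x,y): return J+M@np.array([x,y])/1000
def w2j(p): return 1000*M.T@(np.array(p[:2])-J)
def st():
    s=sense(); r=R.from_quat(s["eef_rot"]).as_matrix()
    print("t",round(s["time_s"],2),"pos",np.round(s["position"],4),"jig",np.round(w2j(s["position"]),1),"jaw deg",round(np.degrees(np.arctan2(r[1,1],r[0,1])),1),"down",np.round(r[:,0],3),"F",np.round(s["wrist_force"],1),"gap",round(s["finger_gap"]*93,1),"q",np.round(s["q"],2))
E
python3 - <<'E'
from h import *
st()
for p in [(40,0),(24,0),(-108,45),(3,-40),(3,75)]: print(p,j2w(*p))
P=cloud("top",np.load("top0.npy")); z=P[...,2]
# handle and pins
m=(z>.06)&(z<.09)&(abs(P[...,0]-.44)<.05)&(abs(P[...,1]-.11)<.05); print("handle top",m.sum(),P[m].mean(0), w2j(P[m].mean(0)))
P2=cloud("scene",np.load("scene0.npy"))
for Q in (P,P2):
    z=Q[...,2]; m=(z>.03)&(z<.043)&(abs(Q[...,0]-.6)<.04)&(abs(Q[...,1]-.074)<.05); 
    print("pins",[np.round(w2j(p),0).tolist()+[round(p[2],3)] for p in Q[m]][:20])
for u,v in [(245,175),(297,175)]: print(w2j(at_z("top",230+u/2.9,140+v/2.9,.038)))
E
```

```text
t 1.0 pos [0.2142 0.6137 0.2187] jig [-341.5  529.4] jaw deg 70.8 down [-0.  0. -1.] F [ 0.2  0.2 -0.7] gap 93.0 q [-1.26  0.61 -0.01  1.42  0.01  1.1  -0.04]
(40, 0) [0.58168629 0.07445292]
(24, 0) [0.56569178 0.07487175]
(-108, 45) [0.43491497 0.12331169]
(3, -40) [0.54365189 0.03543518]
(3, 75) [0.54666224 0.15039577]
handle top 21 [0.44081342 0.10892864 0.07453859] [-101.72707121   30.77628138]
pins [[98.0, 3.0, np.float64(0.041)], [98.0, 1.0, np.float64(0.037)], [98.0, -2.0, np.float64(0.039)], [98.0, -4.0, np.float64(0.04)], [95.0, 6.0, np.float64(0.038)], [96.0, 3.0, np.float64(0.035)], [95.0, 1.0, np.float64(0.041)], [95.0, -2.0, np.float64(0.041)], [95.0, -4.0, np.float64(0.039)], [96.0, -7.0, np.float64(0.036)], [92.0, 11.0, np.float64(0.041)], [92.0, -12.0, np.float64(0.042)], [74.0, 6.0, np.float64(0.04)], [67.0, 16.0, np.float64(0.035)], [67.0, 14.0, np.float64(0.04)], [67.0, 11.0, np.float64(0.035)], [67.0, 9.0, np.float64(0.038)], [66.0, 6.0, np.float64(0.042)], [66.0, 4.0, np.float64(0.041)], [66.0, 1.0, np.float64(0.042)]]
pins [[44.0, -26.0, np.float64(0.038)], [46.0, -23.0, np.float64(0.04)], [46.0, -21.0, np.float64(0.041)], [46.0, 20.0, np.float64(0.039)], [46.0, 23.0, np.float64(0.038)], [46.0, 25.0, np.float64(0.039)], [48.0, -26.0, np.float64(0.039)], [48.0, -23.0, np.float64(0.038)], [48.0, -21.0, np.float64(0.039)], [50.0, 20.0, np.float64(0.04)], [49.0, 23.0, np.float64(0.039)], [49.0, 25.0, np.float64(0.039)], [49.0, 28.0, np.float64(0.039)], [50.0, -26.0, np.float64(0.037)], [50.0, -23.0, np.float64(0.037)], [51.0, -21.0, np.float64(0.038)], [46.0, -18.0, np.float64(0.031)], [50.0, 20.0, np.float64(0.036)], [51.0, 23.0, np.float64(0.037)], [52.0, 25.0, np.float64(0.038)]]
[58.08296879 22.97391034]
[ 58.00792453 -23.39177145]
```

Lookalikes in the top picture: the green knob (405,205), mid_knob (450,198), small_knob (454,263) and the jar (408,129). The big plain knob is at (452,232): in the crop it is the largest one in the tray, grey, at the middle of the row. The pick point is (0.508, -0.254).

Request:
servo_tool([
  {"claw":0.064,"delta_pos":[0.2,-0.25,0.03],"turn":17.7},
  {"claw":0.064,"delta_pos":[0.2,-0.25,0.03],"turn":17.7},
  {"claw":0.064,"delta_pos":[0.2,-0.25,0.03],"turn":17.7},
  {"claw":0.064,"delta_pos":[0.2,-0.25,0.03],"turn":17.7},
  {"claw":0.064,"delta_pos":[0.2,-0.25,0.03],"turn":17.7},
  {"claw":0.064,"delta_pos":[0.2,-0.25,0.03],"turn":17.7},
  {"claw":0.064,"delta_pos":[0.2,-0.25,0.03],"turn":17.7},
  {"claw":0.064,"delta_pos":[0.25,-0.27,0.03],"turn":17.7},
])

```text
time_s: 1.67
position: [0.4308, 0.362, 0.2485]
eef_rot: [0.009, 0.707, -0.01, 0.707]
wrist_force: [0.2, 1.4, -0.0]
finger_gap: 0.69
```

Request:
servo_tool([
  {"claw":0.064,"delta_pos":[0.05,-0.3,-0.06],"turn":0},
  {"claw":0.064,"delta_pos":[0.05,-0.3,-0.06],"turn":0},
  {"claw":0.064,"delta_pos":[0.05,-0.3,-0.06],"turn":0},
  {"claw":0.064,"delta_pos":[0.05,-0.3,-0.06],"turn":0},
  {"claw":0.064,"delta_pos":[0.05,-0.3,-0.06],"turn":0},
  {"claw":0.064,"delta_pos":[0.05,-0.3,-0.06],"turn":0},
  {"claw":0.064,"delta_pos":[0.05,-0.3,-0.06],"turn":0},
  {"claw":0.064,"delta_pos":[0.05,-0.34,-0.06],"turn":0},
])

```text
time_s: 2.33
position: [0.4802, 0.0391, 0.1877]
eef_rot: [0.009, 0.707, -0.009, 0.707]
wrist_force: [1.0, -0.4, -0.4]
finger_gap: 0.691
```

```bash
python3 -c "
from h import *
st()"
```

```text
t 2.33 pos [0.4802 0.0391 0.1877] jig [-60.5 -38. ] jaw deg 88.5 down [ 0. -0. -1.] F [ 1.  -0.4 -0.4] gap 64.3 q [-0.11  0.4  -0.02  1.94  0.01  0.81  1.41]
```

Request:
servo_tool([
  {"claw":0.064,"delta_pos":[0.028,-0.285,-0.06],"turn":0},
  {"claw":0.064,"delta_pos":[0.028,-0.285,-0.06],"turn":0},
  {"claw":0.064,"delta_pos":[0.028,-0.285,-0.06],"turn":0},
  {"claw":0.064,"delta_pos":[0.028,-0.285,-0.06],"turn":0},
  {"claw":0.064,"delta_pos":[0.028,-0.285,-0.06],"turn":0},
  {"claw":0.064,"delta_pos":[0.028,-0.285,-0.06],"turn":0},
  {"claw":0.064,"delta_pos":[0.028,-0.285,-0.06],"turn":0},
  {"claw":0.064,"delta_pos":[0.028,-0.285,-0.06],"turn":0},
])

```text
time_s: 3.0
position: [0.5058, -0.2556, 0.127]
eef_rot: [0.012, 0.707, -0.017, 0.707]
wrist_force: [-0.5, 0.1, -0.3]
finger_gap: 0.687
```

```bash
python3 -c "
from h import *
st()"
```

```text
t 3.0 pos [ 0.5058 -0.2556  0.127 ] jig [ -27.2 -331.9] jaw deg 87.7 down [-0.001 -0.008 -1.   ] F [-0.5  0.1 -0.3] gap 63.8 q [0.42 0.59 0.01 1.78 0.01 0.77 1.95]
```

Request:
servo_tool([
  {"claw":0.064,"delta_pos":[0.002,0.0,-0.03],"turn":0},
  {"claw":0.064,"delta_pos":[0.002,0.0,-0.05],"turn":0},
  {"claw":0.064,"delta_pos":[0.002,0,-0.07],"turn":0},
  {"claw":0.064,"delta_pos":[0.002,0,-0.07],"turn":0},
  {"claw":0.064,"delta_pos":[0.002,0,-0.07],"turn":0},
])

```text
time_s: 3.42
position: [0.5095, -0.2437, 0.0578]
eef_rot: [0.01, 0.708, -0.009, 0.706]
wrist_force: [0.2, -0.2, -0.3]
finger_gap: 0.693
```

```bash
python3 -c "
from h import *
st()
p,d=grab_frame('top');cv2.imwrite('pics/t2.png',cv2.resize(p[150:310,370:530],None,fx=3.7,fy=3.7))
p,d=grab_frame('scene');cv2.imwrite('pics/s2.png',cv2.resize(p[100:260,120:280],None,fx=3.7,fy=3.7))"
```

```text
t 3.42 pos [ 0.5095 -0.2437  0.0578] jig [ -23.8 -319.9] jaw deg 88.5 down [-0.002  0.001 -1.   ] F [ 0.2 -0.2 -0.3] gap 64.5 q [ 0.41  0.69 -0.01  1.84  0.01  0.62  1.95]
```

View pics/s2.png

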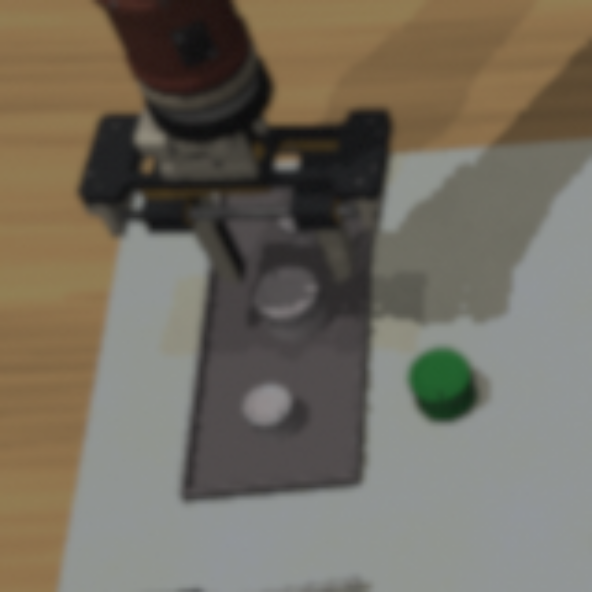

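The fingers straddle the big knob (scene crop 285,292), but 10 mm too far in +y. I'll correct that and go down.

Request:
servo_tool([
  {"claw":0.064,"delta_pos":[-0.001,-0.0105,0],"turn":0},
  {"claw":0.064,"delta_pos":[-0.001,-0.0105,-0.015],"turn":0},
  {"claw":0.064,"delta_pos":[-0.001,-0.0105,-0.03],"turn":0},
  {"claw":0.064,"delta_pos":[-0.001,-0.0105,-0.046],"turn":0},
  {"claw":0.064,"delta_pos":[-0.001,-0.0105,-0.046],"turn":0},
  {"claw":0.064,"delta_pos":[-0.001,-0.0105,-0.046],"turn":0},
])

```text
time_s: 4.02
position: [0.509, -0.2554, 0.0128]
eef_rot: [0.009, 0.707, -0.01, 0.707]
wrist_force: [-0.1, 0.0, -0.1]
finger_gap: 0.688
```

```bash
python3 -c "
from h import *
st()"
```

```text
t 4.02 pos [ 0.509  -0.2554  0.0128] jig [ -24.  -331.7] jaw deg 88.4 down [ 0.    -0.001 -1.   ] F [-0.1  0.  -0.1] gap 64.0 q [ 0.43  0.76 -0.01  1.85  0.01  0.53  1.96]
```

Request:
servo_tool([
  {"claw":0.03,"delta_pos":[0,0,0],"turn":0},
  {"claw":0.03,"delta_pos":[0,0,0],"turn":0},
  {"claw":0.03,"delta_pos":[0,0,0],"turn":0},
  {"claw":0.03,"delta_pos":[0,0,0],"turn":0},
  {"claw":0.03,"delta_pos":[0,0,0],"turn":0},
  {"claw":0.03,"delta_pos":[0,0,0],"turn":0},
])

```text
time_s: 4.52
position: [0.5095, -0.2547, 0.0132]
eef_rot: [0.009, 0.707, -0.01, 0.708]
wrist_force: [-0.4, -0.1, 6.0]
finger_gap: 0.466
```

```bash
python3 -c "
from h import *
st()"
```

```text
t 4.52 pos [ 0.5095 -0.2547  0.0132] jig [ -23.5 -331. ] jaw deg 88.5 down [ 0.001 -0.001 -1.   ] F [-0.4 -0.1  6. ] gap 43.3 q [ 0.43  0.76 -0.01  1.85  0.01  0.53  1.96]
```

Request:
servo_tool([
  {"claw":0.03,"delta_pos":[0,0,0.02],"turn":0},
  {"claw":0.03,"delta_pos":[0,0,0.04],"turn":0},
  {"claw":0.03,"delta_pos":[0,0,0.065],"turn":0},
  {"claw":0.03,"delta_pos":[0,0.02,0.09],"turn":0},
  {"claw":0.03,"delta_pos":[0.01,0.05,0.09],"turn":0},
  {"claw":0.03,"delta_pos":[0.02,0.08,0.09],"turn":0},
  {"claw":0.03,"delta_pos":[0.03,0.11,0.09],"turn":0},
  {"claw":0.03,"delta_pos":[0.03,0.14,0.09],"turn":0},
])

```text
time_s: 5.18
position: [0.5406, -0.1128, 0.102]
eef_rot: [0.009, 0.706, -0.009, 0.708]
wrist_force: [1.1, 0.3, -3.1]
finger_gap: 0.467
```

Request:
servo_tool([
  {"claw":0.03,"delta_pos":[0.0,0.03,0],"turn":0},
  {"claw":0.03,"delta_pos":[0.01,0.06,0],"turn":0},
  {"claw":0.03,"delta_pos":[0.02,0.09,0],"turn":0},
  {"claw":0.03,"delta_pos":[0.022,0.12,0],"turn":0},
  {"claw":0.03,"delta_pos":[0.022,0.15,0],"turn":0},
  {"claw":0.03,"delta_pos":[0.022,0.18,0],"turn":0},
  {"claw":0.03,"delta_pos":[0.022,0.19,0],"turn":0},
  {"claw":0.03,"delta_pos":[0.022,0.19,0],"turn":0},
])

```text
time_s: 5.85
position: [0.5598, 0.0804, 0.1015]
eef_rot: [0.008, 0.708, -0.006, 0.706]
wrist_force: [-0.2, 0.3, -3.6]
finger_gap: 0.47
```

Request:
servo_tool([
  {"claw":0.03,"delta_pos":[0,0,0],"turn":0},
  {"claw":0.03,"delta_pos":[0,0,0],"turn":0},
])

```text
time_s: 6.02
position: [0.5607, 0.0724, 0.1019]
eef_rot: [0.01, 0.707, -0.011, 0.707]
wrist_force: [-0.0, -0.5, -2.9]
finger_gap: 0.467
```

```bash
python3 -c "
from h import *
st()
p,d=grab_frame('top');cv2.imwrite('pics/t3.png',cv2.resize(p[150:310,240:400],None,fx=3.7,fy=3.7))
p,d=grab_frame('scene');cv2.imwrite('pics/s3.png',cv2.resize(p[90:250,240:400],None,fx=3.7,fy=3.7))"
```

```text
t 6.02 pos [0.5607 0.0724 0.1019] jig [19.1 -2.6] jaw deg 88.3 down [-0.001 -0.003 -1.   ] F [-0.  -0.5 -2.9] gap 43.4 q [-0.19  0.62  0.04  1.8  -0.03  0.71  1.4 ]
```

View pics/s3.png

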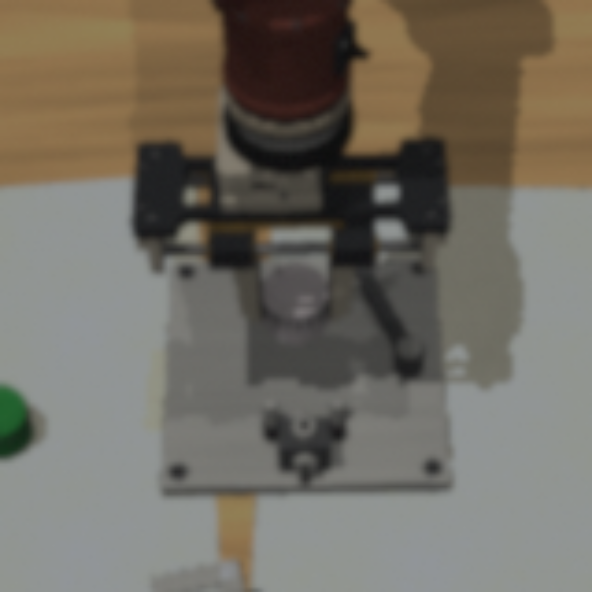

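Request:
servo_tool([
  {"claw":0.03,"delta_pos":[0,0,-0.015],"turn":0},
  {"claw":0.03,"delta_pos":[0,0,-0.03],"turn":0},
  {"claw":0.03,"delta_pos":[0,0,-0.045],"turn":0},
  {"claw":0.03,"delta_pos":[0,0,-0.06],"turn":0},
  {"claw":0.03,"delta_pos":[0,0,-0.068],"turn":0},
  {"claw":0.03,"delta_pos":[0,0,-0.068],"turn":0},
  {"claw":0.03,"delta_pos":[0,0,-0.068],"turn":0},
])

```text
time_s: 6.7
position: [0.5611, 0.0744, 0.0342]
eef_rot: [0.01, 0.707, -0.01, 0.707]
wrist_force: [0.4, -0.1, -3.3]
finger_gap: 0.469
```

```bash
python3 -c "
from h import *
st()"
```

```text
t 6.7 pos [0.5611 0.0744 0.0342] jig [19.4 -0.6] jaw deg 88.4 down [-0.    -0.001 -1.   ] F [ 0.4 -0.1 -3.3] gap 43.7 q [-0.19  0.73  0.03  1.85 -0.04  0.57  1.41]
```

Request:
servo_tool([
  {"claw":0.03,"delta_pos":[0,0,-0.003],"turn":0},
  {"claw":0.03,"delta_pos":[0,0,-0.006],"turn":0},
  {"claw":0.03,"delta_pos":[0,0,-0.008],"turn":0},
  {"claw":0.03,"delta_pos":[0,0,-0.0095],"turn":0},
  {"claw":0.03,"delta_pos":[0,0,-0.0095],"turn":0},
  {"claw":0.03,"delta_pos":[0,0,-0.0095],"turn":0},
])

```text
time_s: 7.2
position: [0.561, 0.0755, 0.0249]
eef_rot: [0.009, 0.707, -0.009, 0.707]
wrist_force: [0.3, -0.2, -2.4]
finger_gap: 0.472
```

Request:
servo_tool([
  {"claw":0.03,"delta_pos":[0,0,-0.0007],"turn":0},
  {"claw":0.03,"delta_pos":[0,0,-0.0014],"turn":0},
  {"claw":0.03,"delta_pos":[0,0,-0.0014],"turn":0},
  {"claw":0.03,"delta_pos":[0,0,-0.0014],"turn":0},
])

```text
time_s: 7.53
position: [0.5609, 0.0754, 0.0234]
eef_rot: [0.009, 0.707, -0.009, 0.707]
wrist_force: [0.4, -0.5, -2.2]
finger_gap: 0.47
```

Request:
servo_tool([
  {"claw":0.03,"delta_pos":[0,0,-0.0005],"turn":0},
  {"claw":0.03,"delta_pos":[0,0,-0.001],"turn":0},
  {"claw":0.03,"delta_pos":[0,0,-0.001],"turn":0},
  {"claw":0.03,"delta_pos":[0,0,-0.001],"turn":0},
])

```text
time_s: 7.87
position: [0.5612, 0.0755, 0.0232]
eef_rot: [0.01, 0.707, -0.009, 0.707]
wrist_force: [-2.5, 0.4, 6.5]
finger_gap: 0.468
```

Contact with the plate. Release and lift.

Request:
servo_tool([
  {"claw":0.062,"delta_pos":[0,0,0],"turn":0},
  {"claw":0.062,"delta_pos":[0,0,0],"turn":0},
  {"claw":0.062,"delta_pos":[0,0,0],"turn":0},
  {"claw":0.062,"delta_pos":[0,0,0.015],"turn":0},
  {"claw":0.062,"delta_pos":[0,0,0.035],"turn":0},
  {"claw":0.062,"delta_pos":[0,0,0.06],"turn":0},
  {"claw":0.062,"delta_pos":[0,0,0.06],"turn":0},
])

```text
time_s: 8.45
position: [0.5643, 0.0758, 0.0863]
eef_rot: [0.01, 0.704, -0.009, 0.71]
wrist_force: [0.5, 0.2, 0.3]
finger_gap: 0.664
```

```bash
python3 -c "
from h import *
st()
p,d=grab_frame('top');cv2.imwrite('pics/t4.png',cv2.resize(p[150:310,240:400],None,fx=3.7,fy=3.7))
p,d=grab_frame('scene');cv2.imwrite('pics/s4.png',cv2.resize(p[90:250,240:400],None,fx=3.7,fy=3.7))"
```

```text
t 8.45 pos [0.5643 0.0758 0.0863] jig [22.6  0.9] jaw deg 88.5 down [ 0.009  0.001 -1.   ] F [0.5 0.2 0.3] gap 61.7 q [-0.19  0.65  0.03  1.81 -0.03  0.67  1.4 ]
```

View pics/s4.png

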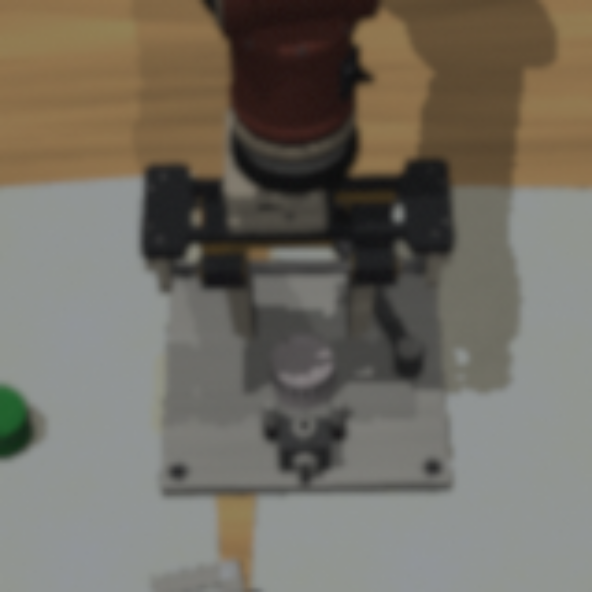

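Request:
servo_tool([
  {"claw":0.0,"delta_pos":[-0.02,0,0],"turn":0},
  {"claw":0.0,"delta_pos":[-0.042,0,0],"turn":0},
  {"claw":0.0,"delta_pos":[-0.042,0,0],"turn":0},
  {"claw":0.0,"delta_pos":[-0.042,0,0],"turn":0},
  {"claw":0.0,"delta_pos":[-0.042,0,0],"turn":0},
  {"claw":0.0,"delta_pos":[-0.042,0,-0.02],"turn":0},
  {"claw":0.0,"delta_pos":[-0.042,0,-0.03],"turn":0},
  {"claw":0.0,"delta_pos":[-0.042,0,-0.03],"turn":0},
])

```text
time_s: 9.22
position: [0.518, 0.0751, 0.0501]
eef_rot: [0.009, 0.709, -0.01, 0.706]
wrist_force: [0.7, -0.9, 0.1]
finger_gap: 0.142
```

```bash
python3 -c "
from h import *
st()
p,d=grab_frame('top');cv2.imwrite('pics/t5.png',cv2.resize(p[150:310,240:400],None,fx=3.7,fy=3.7))
p,d=grab_frame('scene');cv2.imwrite('pics/s5.png',cv2.resize(p[90:250,240:400],None,fx=3.7,fy=3.7))
P=cloud('scene',d); z=P[...,2]; m=(z>.04)&(z<.05)&(abs(P[...,0]-.565)<.03)&(abs(P[...,1]-.075)<.03); q=P[m]; c,r=cv2.minEnclosingCircle(q[:,:2].astype(np.float32)); print(len(q),w2j(c),r,w2j(q.mean(0)))
"
```

```text
t 9.22 pos [0.518  0.0751 0.0501] jig [-23.7  -1. ] jaw deg 88.5 down [-0.004 -0.001 -1.   ] F [ 0.7 -0.9  0.1] gap 13.2 q [-0.21  0.66  0.03  1.96 -0.04  0.53  1.39]
206 [29.22235173 -0.94178812] 0.03379232808947563 [19.16046745 -0.44359371]
```

View pics/s5.png

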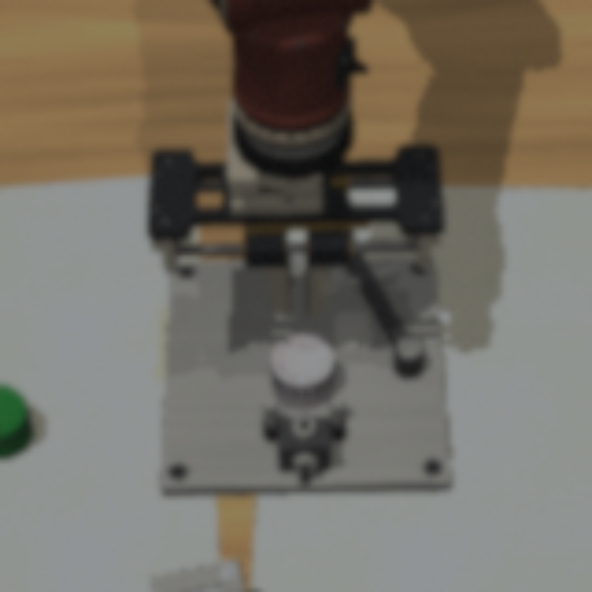

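Request:
servo_tool([
  {"claw":0.0,"delta_pos":[0,0,-0.01],"turn":0},
  {"claw":0.0,"delta_pos":[0,0,-0.018],"turn":0},
  {"claw":0.0,"delta_pos":[0,0,-0.027],"turn":0},
  {"claw":0.0,"delta_pos":[0,0,-0.027],"turn":0},
  {"claw":0.0,"delta_pos":[0,0,-0.027],"turn":0},
])

```text
time_s: 9.73
position: [0.5184, 0.0753, 0.0247]
eef_rot: [0.009, 0.708, -0.01, 0.706]
wrist_force: [0.2, 0.0, 0.8]
finger_gap: 0.008
```

```bash
python3 -c "
from h import *
st()"
```

```text
t 9.73 pos [0.5184 0.0753 0.0247] jig [-23.3  -0.8] jaw deg 88.5 down [-0.002 -0.    -1.   ] F [0.2 0.  0.8] gap 0.8 q [-0.2   0.7   0.03  1.97 -0.04  0.47  1.39]
```

Request:
servo_tool([
  {"claw":0.0,"delta_pos":[0.004,0.0005,0],"turn":0},
  {"claw":0.0,"delta_pos":[0.008,0.0005,0],"turn":0},
  {"claw":0.0,"delta_pos":[0.012,0.0005,0],"turn":0},
  {"claw":0.0,"delta_pos":[0.014,0.0003,0],"turn":0},
  {"claw":0.0,"delta_pos":[0.016,0.0003,0],"turn":0},
  {"claw":0.0,"delta_pos":[0.018,0.0002,0],"turn":0},
  {"claw":0.0,"delta_pos":[0.018,0.0002,0],"turn":0},
])

```text
time_s: 10.32
position: [0.5375, 0.0756, 0.0254]
eef_rot: [0.01, 0.707, -0.01, 0.707]
wrist_force: [-0.4, 0.0, -0.1]
finger_gap: 0.006
```

```bash
python3 -c "
from h import *
st()"
```

```text
t 10.32 pos [0.5375 0.0756 0.0254] jig [-4.2 -0. ] jaw deg 88.5 down [ 0.001 -0.    -1.   ] F [-0.4  0.  -0.1] gap 0.6 q [-0.2   0.72  0.03  1.92 -0.04  0.5   1.4 ]
```

Request:
servo_tool([
  {"claw":0.0,"delta_pos":[0.001,0,0],"turn":0},
  {"claw":0.0,"delta_pos":[0.002,0,0],"turn":0},
  {"claw":0.0,"delta_pos":[0.003,-0.0001,0],"turn":0},
  {"claw":0.0,"delta_pos":[0.004,-0.0001,0],"turn":0},
  {"claw":0.0,"delta_pos":[0.005,-0.0001,0],"turn":0},
  {"claw":0.0,"delta_pos":[0.005,-0.0001,0],"turn":0},
])

```text
time_s: 10.82
position: [0.5423, 0.0755, 0.0254]
eef_rot: [0.01, 0.707, -0.01, 0.707]
wrist_force: [-0.1, 0.8, 0.7]
finger_gap: 0.006
```

```bash
python3 -c "
from h import *
st()
p,d=grab_frame('scene');cv2.imwrite('pics/s6.png',cv2.resize(p[120:230,270:380],None,fx=5.3,fy=5.3))
"
```

```text
t 10.82 pos [0.5423 0.0755 0.0254] jig [ 0.6 -0. ] jaw deg 88.5 down [ 0. -0. -1.] F [-0.1  0.8  0.7] gap 0.5 q [-0.2   0.72  0.03  1.91 -0.04  0.51  1.4 ]
```

View pics/s6.png

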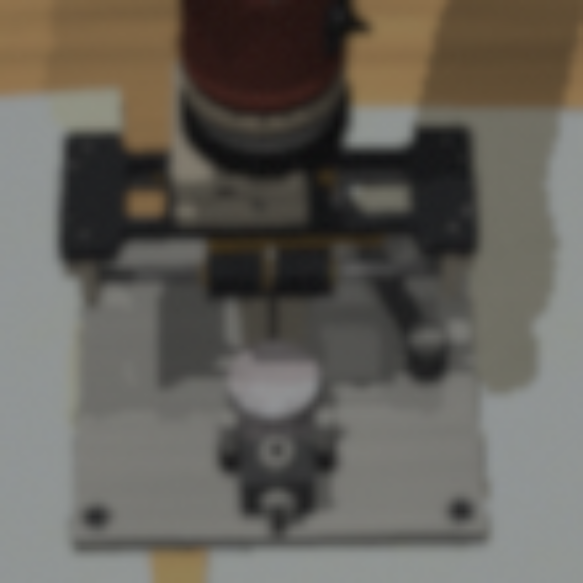

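Request:
servo_tool([
  {"claw":0.0,"delta_pos":[0.0005,0,0],"turn":0},
  {"claw":0.0,"delta_pos":[0.001,0,0],"turn":0},
  {"claw":0.0,"delta_pos":[0.0015,0,0],"turn":0},
  {"claw":0.0,"delta_pos":[0.0015,0,0],"turn":0},
])

```text
time_s: 11.2
position: [0.5435, 0.0755, 0.0254]
eef_rot: [0.009, 0.707, -0.01, 0.707]
wrist_force: [0.0, 0.1, -0.2]
finger_gap: 0.005
```

Request:
servo_tool([
  {"claw":0.0,"delta_pos":[0.0004,0,0],"turn":0},
  {"claw":0.0,"delta_pos":[0.0008,0,0],"turn":0},
  {"claw":0.0,"delta_pos":[0.0008,0,0],"turn":0},
])

```text
time_s: 11.45
position: [0.5444, 0.0755, 0.0254]
eef_rot: [0.009, 0.707, -0.01, 0.707]
wrist_force: [0.2, -0.3, 0.5]
finger_gap: 0.004
```

Request:
servo_tool([
  {"claw":0.0,"delta_pos":[0.0004,0,0],"turn":0},
  {"claw":0.0,"delta_pos":[0.0008,0,0],"turn":0},
  {"claw":0.0,"delta_pos":[0.0008,0,0],"turn":0},
])

```text
time_s: 11.7
position: [0.545, 0.0756, 0.0254]
eef_rot: [0.009, 0.707, -0.009, 0.707]
wrist_force: [-0.8, -0.2, 0.2]
finger_gap: 0.004
```

Request:
servo_tool([
  {"claw":0.0,"delta_pos":[0.0004,0,0],"turn":0},
  {"claw":0.0,"delta_pos":[0.0008,0,0],"turn":0},
  {"claw":0.0,"delta_pos":[0.0008,0,0],"turn":0},
])

```text
time_s: 11.95
position: [0.5455, 0.0758, 0.0253]
eef_rot: [0.009, 0.707, -0.009, 0.707]
wrist_force: [-2.2, 1.8, 1.1]
finger_gap: 0.004
```

Request:
servo_tool([
  {"claw":0.0,"delta_pos":[0.0004,0,0],"turn":0},
  {"claw":0.0,"delta_pos":[0.0004,0,0],"turn":0},
  {"claw":0.0,"delta_pos":[0.0004,0,0],"turn":0},
])

```text
time_s: 12.2
position: [0.546, 0.0758, 0.0253]
eef_rot: [0.009, 0.707, -0.009, 0.707]
wrist_force: [-2.4, 1.7, 0.5]
finger_gap: 0.007
```

```bash
python3 -c "
from h import *
st()
p,d=grab_frame('scene');cv2.imwrite('pics/s7.png',cv2.resize(p[120:230,270:380],None,fx=5.3,fy=5.3,interpolation=cv2.INTER_CUBIC))
st()
p,d=grab_frame('top');cv2.imwrite('pics/t7.png',cv2.resize(p[150:260,260:370],None,fx=5.3,fy=5.3,interpolation=cv2.INTER_CUBIC))
st()"
```

```text
t 12.2 pos [0.546  0.0758 0.0253] jig [4.3 0.4] jaw deg 88.5 down [-0.001  0.    -1.   ] F [-2.4  1.7  0.5] gap 0.6 q [-0.19  0.73  0.03  1.89 -0.04  0.52  1.4 ]
t 12.25 pos [0.546  0.0758 0.0253] jig [4.3 0.5] jaw deg 88.5 down [-0.001  0.    -1.   ] F [-1.3  0.9  0.7] gap 0.5 q [-0.19  0.73  0.03  1.89 -0.04  0.52  1.4 ]
t 12.3 pos [0.546  0.0758 0.0253] jig [4.3 0.4] jaw deg 88.5 down [-0.001  0.    -1.   ] F [-2.   1.7 -0.3] gap 0.6 q [-0.19  0.73  0.03  1.89 -0.04  0.52  1.4 ]
```

View pics/s7.png

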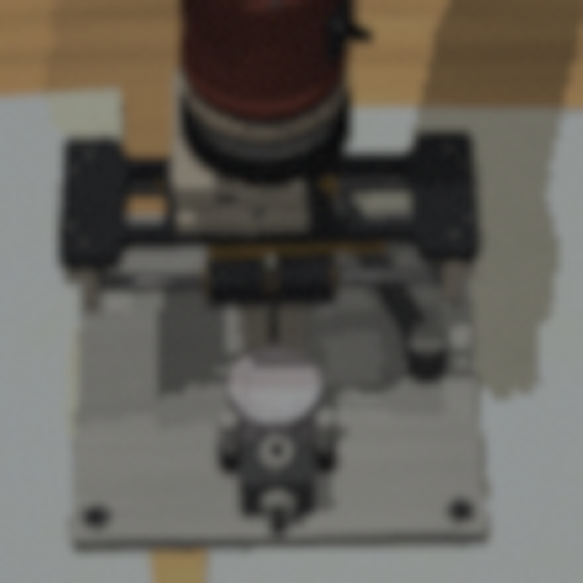

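View pics/t7.png

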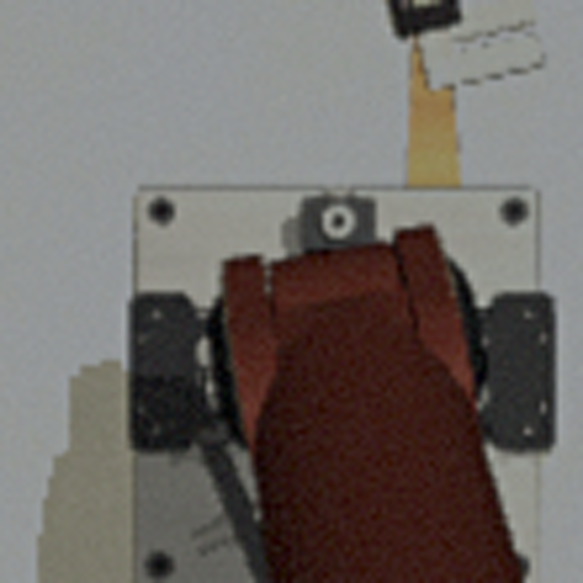

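Request:
servo_tool([
  {"claw":0.0,"delta_pos":[0.0003,0,0],"turn":0},
  {"claw":0.0,"delta_pos":[0.0006,0,0],"turn":0},
  {"claw":0.0,"delta_pos":[0.0006,0,0],"turn":0},
])

```text
time_s: 12.55
position: [0.5468, 0.0756, 0.0253]
eef_rot: [0.009, 0.707, -0.009, 0.707]
wrist_force: [-1.9, 1.8, 0.1]
finger_gap: 0.007
```

```bash
python3 -c "
from h import *
st()"
```

```text
t 12.55 pos [0.5468 0.0756 0.0253] jig [5.1 0.2] jaw deg 88.5 down [-0.  0. -1.] F [-1.9  1.8  0.1] gap 0.7 q [-0.19  0.73  0.03  1.89 -0.04  0.52  1.4 ]
```

Request:
servo_tool([
  {"claw":0.0,"delta_pos":[0.0002,0.0003,0],"turn":0},
  {"claw":0.0,"delta_pos":[0.0004,0.0006,0],"turn":0},
  {"claw":0.0,"delta_pos":[0.0006,0.0008,0],"turn":0},
  {"claw":0.0,"delta_pos":[0.0006,0.0008,0],"turn":0},
])

```text
time_s: 12.88
position: [0.5468, 0.0757, 0.0253]
eef_rot: [0.009, 0.708, -0.01, 0.707]
wrist_force: [-3.3, -0.1, 0.7]
finger_gap: 0.007
```

```bash
python3 -c "
from h import *
st()"
```

```text
t 12.88 pos [0.5468 0.0757 0.0253] jig [5.1 0.4] jaw deg 88.4 down [-0.001 -0.001 -1.   ] F [-3.3 -0.1  0.7] gap 0.6 q [-0.2   0.73  0.03  1.89 -0.04  0.52  1.4 ]
```

Request:
servo_tool([
  {"claw":0.0,"delta_pos":[0.0003,0,0],"turn":0},
  {"claw":0.0,"delta_pos":[0.0004,0,0],"turn":0},
  {"claw":0.0,"delta_pos":[0.0004,0,0],"turn":0},
])

```text
time_s: 13.13
position: [0.5469, 0.0758, 0.0252]
eef_rot: [0.009, 0.708, -0.01, 0.706]
wrist_force: [-5.2, -0.8, 2.1]
finger_gap: 0.007
```

```bash
python3 -c "
from h import *
st()"
```

```text
t 13.13 pos [0.5469 0.0758 0.0252] jig [5.2 0.5] jaw deg 88.4 down [-0.002 -0.001 -1.   ] F [-5.2 -0.8  2.1] gap 0.7 q [-0.2   0.73  0.03  1.89 -0.04  0.53  1.4 ]
```

Both pins are bearing: the force rose to 5 N with no travel. Back off and lift.

Request:
servo_tool([
  {"claw":0.0,"delta_pos":[-0.002,-0.0003,0],"turn":0},
  {"claw":0.0,"delta_pos":[-0.012,0,0],"turn":0},
  {"claw":0.0,"delta_pos":[-0.02,0,0.02],"turn":0},
  {"claw":0.0,"delta_pos":[-0.025,0,0.05],"turn":0},
  {"claw":0.0,"delta_pos":[-0.05,0,0.08],"turn":0},
  {"claw":0.0,"delta_pos":[-0.08,0,0.11],"turn":0},
  {"claw":0.0,"delta_pos":[-0.105,0,0.12],"turn":0},
  {"claw":0.034,"delta_pos":[-0.105,0,0.12],"turn":0},
])

```text
time_s: 13.8
position: [0.4416, 0.077, 0.1484]
eef_rot: [0.01, 0.705, -0.008, 0.709]
wrist_force: [0.4, 0.0, 0.7]
finger_gap: 0.042
```

```bash
python3 -c "
from h import *
st()
p,d=grab_frame('scene');cv2.imwrite('pics/s8.png',cv2.resize(p[120:230,270:380],None,fx=5.3,fy=5.3,interpolation=cv2.INTER_CUBIC))
P=cloud('scene',d); z=P[...,2]; m=(z>.041)&(z<.052)&(abs(P[...,0]-.57)<.03)&(abs(P[...,1]-.075)<.025); q=P[m]; print('knob',w2j(q.mean(0)),len(q))
m=(z>.06)&(z<.09)&(abs(P[...,0]-.44)<.05)&(abs(P[...,1]-.11)<.04)&(p.max(2)<70); print('handle',P[m].mean(0),w2j(P[m].mean(0)),m.sum())
print(place_of('handle','scene'))
p,d=grab_frame('top');cv2.imwrite('pics/t8.png',cv2.resize(p[150:290,260:400],None,fx=4.2,fy=4.2,interpolation=cv2.INTER_CUBIC))
"
```

```text
t 13.8 pos [0.4416 0.077  0.1484] jig [-100.1   -1.1] jaw deg 88.5 down [ 0.006  0.002 -1.   ] F [0.4 0.  0.7] gap 3.9 q [-0.25  0.41  0.04  2.08 -0.03  0.65  1.35]
knob [ 3.58206442e+01 -3.48861444e-02] 213
handle [0.44356461 0.10807945 0.07009957] [-98.95459505  29.99939831] 24
[{'location': [331.9, 149.2], 'conf': 0.7}]
```

View pics/s8.png

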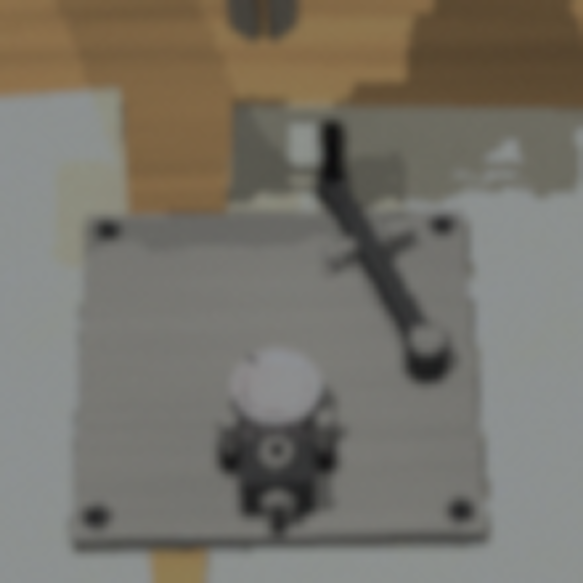

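View pics/t8.png

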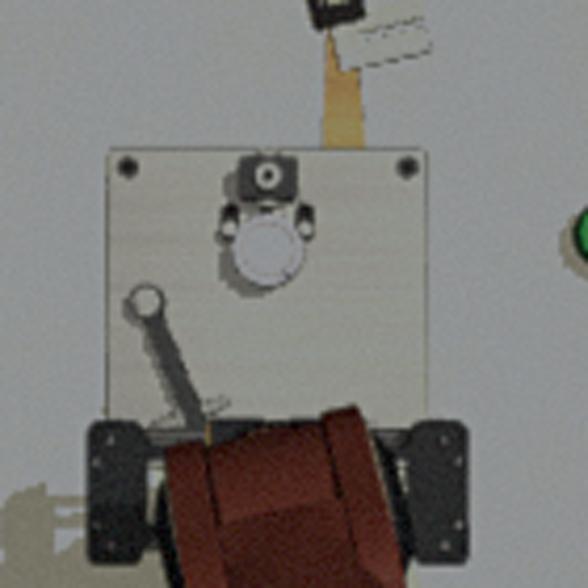

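```bash
python3 -c "
from h import *
a=at_z('scene',331.9,149.2,.058); print(a,w2j(a))
a=at_z('top',313,264,.076)
for cam,z in(('top',.0),): pass
p0=np.array([.54666,.15040])
for th in (-158.5,-147,-136,-125,-114,-103,-91.5,): t=np.radians(th); print(th,np.round(p0+.115*np.array([np.cos(t),np.sin(t)]),4))
"
```

```text
[0.44520899 0.10650735 0.058     ] [-97.26961816  28.47088307]
-158.5 [0.4397 0.1083]
-147 [0.4502 0.0878]
-136 [0.4639 0.0705]
-125 [0.4807 0.0562]
-114 [0.4999 0.0453]
-103 [0.5208 0.0383]
-91.5 [0.5436 0.0354]
```

Request:
servo_tool([
  {"claw":0.034,"delta_pos":[0,0.03,0],"turn":-50},
  {"claw":0.034,"delta_pos":[0,0.03,0],"turn":-50},
  {"claw":0.034,"delta_pos":[0,0.03,0],"turn":-50},
  {"claw":0.034,"delta_pos":[0,0.03,0],"turn":-50},
  {"claw":0.034,"delta_pos":[0,0.03,0],"turn":-50},
  {"claw":0.034,"delta_pos":[0,0.03,0],"turn":-50},
  {"claw":0.034,"delta_pos":[0,0.03,0],"turn":-50},
  {"claw":0.034,"delta_pos":[0,0.03,0],"turn":-50},
])

```text
time_s: 14.62
position: [0.4448, 0.1066, 0.1446]
eef_rot: [0.308, 0.636, -0.308, 0.637]
wrist_force: [-0.4, 0.6, 0.1]
finger_gap: 0.366
```

Request:
servo_tool([
  {"claw":0.034,"delta_pos":[0,0,0],"turn":-53},
  {"claw":0.034,"delta_pos":[0,0,0],"turn":-53},
  {"claw":0.034,"delta_pos":[0,0,0],"turn":-53},
  {"claw":0.034,"delta_pos":[0,0,0],"turn":-53},
  {"claw":0.034,"delta_pos":[0,0,0],"turn":-53},
  {"claw":0.034,"delta_pos":[0,0,0],"turn":-53},
  {"claw":0.034,"delta_pos":[0,0,0],"turn":-53},
  {"claw":0.034,"delta_pos":[0,0,0],"turn":-53},
])

```text
time_s: 15.28
position: [0.4443, 0.1063, 0.1448]
eef_rot: [0.56, 0.432, -0.559, 0.433]
wrist_force: [0.6, -0.0, -0.9]
finger_gap: 0.369
```

Request:
servo_tool([
  {"claw":0.034,"delta_pos":[0,0,0],"turn":-54},
  {"claw":0.034,"delta_pos":[0,0,0],"turn":-54},
  {"claw":0.034,"delta_pos":[0,0,0],"turn":-54},
  {"claw":0.034,"delta_pos":[0,0,0],"turn":-54},
  {"claw":0.034,"delta_pos":[0,0,0],"turn":-54},
  {"claw":0.034,"delta_pos":[0,0,0],"turn":-54},
  {"claw":0.034,"delta_pos":[0,0,0],"turn":-54},
  {"claw":0.034,"delta_pos":[0,0,0],"turn":-54},
])

```text
time_s: 15.95
position: [0.4442, 0.1062, 0.1448]
eef_rot: [0.695, 0.13, -0.695, 0.132]
wrist_force: [1.0, 0.8, -0.3]
finger_gap: 0.367
```

Request:
servo_tool([
  {"claw":0.034,"delta_pos":[0,0,0],"turn":0},
  {"claw":0.034,"delta_pos":[0,0,0],"turn":0},
])

```text
time_s: 16.12
position: [0.4437, 0.1062, 0.1449]
eef_rot: [0.695, 0.133, -0.694, 0.134]
wrist_force: [-0.0, 0.4, -0.7]
finger_gap: 0.367
```

```bash
python3 -c "
from h import *
st()"
```

```text
t 16.12 pos [0.4437 0.1062 0.1449] jig [-98.8  28.2] jaw deg -68.3 down [ 0.001 -0.002 -1.   ] F [-0.   0.4 -0.7] gap 34.1 q [-0.85  0.55  0.85  2.07 -0.59  0.78 -0.83]
```

Request:
servo_tool([
  {"claw":0.034,"delta_pos":[-0.0015,0.0015,-0.02],"turn":0},
  {"claw":0.034,"delta_pos":[-0.0015,0.0015,-0.04],"turn":0},
  {"claw":0.034,"delta_pos":[-0.0015,0.0015,-0.056],"turn":0},
  {"claw":0.034,"delta_pos":[-0.0015,0.0015,-0.056],"turn":0},
  {"claw":0.034,"delta_pos":[-0.0015,0.0015,-0.056],"turn":0},
])

```text
time_s: 16.53
position: [0.4414, 0.1075, 0.0891]
eef_rot: [-0.694, -0.132, 0.695, -0.132]
wrist_force: [-0.3, -0.5, -0.9]
finger_gap: 0.365
```

```bash
python3 -c "
from h import *
st()
p,d=grab_frame('scene');cv2.imwrite('pics/s9.png',cv2.resize(p[100:200,280:400],None,fx=6,fy=6,interpolation=cv2.INTER_CUBIC))
"
```

```text
t 16.53 pos [0.4414 0.1075 0.0891] jig [-101.1   29.4] jaw deg -68.4 down [-0.001 -0.001 -1.   ] F [-0.3 -0.5 -0.9] gap 33.9 q [-0.77  0.63  0.74  2.13 -0.71  0.65 -0.73]
```

View pics/s9.png

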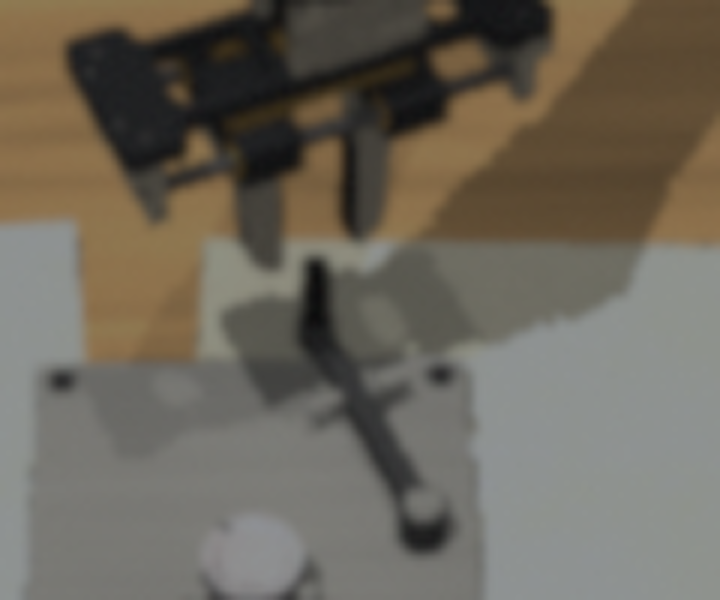

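Request:
servo_tool([
  {"claw":0.034,"delta_pos":[0,0,-0.012],"turn":0},
  {"claw":0.034,"delta_pos":[0,0,-0.024],"turn":0},
  {"claw":0.034,"delta_pos":[0,0,-0.036],"turn":0},
  {"claw":0.034,"delta_pos":[0,0,-0.042],"turn":0},
  {"claw":0.034,"delta_pos":[0,0,-0.042],"turn":0},
])

```text
time_s: 17.0
position: [0.4415, 0.1078, 0.0473]
eef_rot: [-0.695, -0.132, 0.695, -0.132]
wrist_force: [-0.2, 1.4, 0.5]
finger_gap: 0.371
```

```bash
python3 -c "
from h import *
st()
p0=np.array([.54666,.15040]); s=sense()['position'][:2]
for th in (-147,-136,-125,-114,-103,-97): t=np.radians(th); print(th,np.round(p0+.115*np.array([np.cos(t),np.sin(t)])-s,4))
"
```

```text
t 17.0 pos [0.4415 0.1078 0.0473] jig [-101.    29.7] jaw deg -68.5 down [-0.  0. -1.] F [-0.2  1.4  0.5] gap 34.5 q [-0.71  0.69  0.64  2.16 -0.81  0.55 -0.65]
-147 [ 0.0087 -0.0201]
-136 [ 0.0224 -0.0373]
-125 [ 0.0392 -0.0516]
-114 [ 0.0584 -0.0625]
-103 [ 0.0793 -0.0695]
-97 [ 0.0911 -0.0716]
```

Request:
servo_tool([
  {"claw":0.02,"delta_pos":[0,0,0],"turn":0},
  {"claw":0.02,"delta_pos":[0.0035,-0.01,0],"turn":5.5},
  {"claw":0.02,"delta_pos":[0.0087,-0.02,0],"turn":11},
  {"claw":0.02,"delta_pos":[0.0152,-0.029,0],"turn":16.5},
  {"claw":0.02,"delta_pos":[0.0224,-0.0373,0],"turn":22},
  {"claw":0.02,"delta_pos":[0.0304,-0.0448,0],"turn":27.5},
  {"claw":0.02,"delta_pos":[0.0392,-0.0516,0],"turn":33},
  {"claw":0.02,"delta_pos":[0.0392,-0.0516,0],"turn":33},
])

```text
time_s: 17.67
position: [0.4809, 0.0563, 0.048]
eef_rot: [0.629, 0.325, -0.628, 0.324]
wrist_force: [-1.0, 0.8, 0.4]
finger_gap: 0.219
```

```bash
python3 -c "
from h import *
st()
p0=np.array([.54666,.15040]); s=sense()['position'][:2]; print(np.degrees(np.arctan2(*(s-p0)[::-1])),np.linalg.norm(s-p0))
p,d=grab_frame('scene');cv2.imwrite('pics/s10.png',cv2.resize(p[100:220,270:390],None,fx=5,fy=5,interpolation=cv2.INTER_CUBIC))
"
```

```text
t 17.67 pos [0.4809 0.0563 0.048 ] jig [-60.3 -20.7] jaw deg -35.4 down [-0.     0.002 -1.   ] F [-1.   0.8  0.4] gap 20.3 q [-0.48  0.68  0.48  2.08 -0.61  0.53 -0.16]
-124.9518033699796 0.11474785864546726
```

View pics/s10.png

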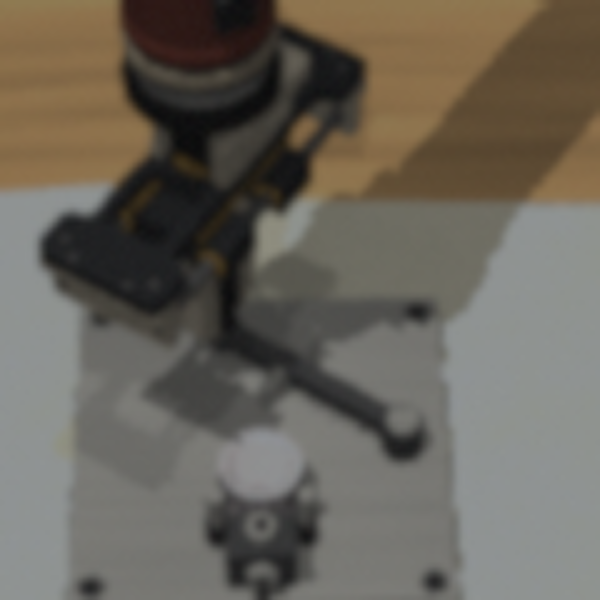

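Request:
servo_tool([
  {"claw":0.02,"delta_pos":[0.006,-0.004,0],"turn":3.7},
  {"claw":0.02,"delta_pos":[0.0125,-0.0076,0],"turn":7.4},
  {"claw":0.02,"delta_pos":[0.0192,-0.0109,0],"turn":11},
  {"claw":0.02,"delta_pos":[0.026,-0.0137,0],"turn":14.7},
  {"claw":0.02,"delta_pos":[0.033,-0.016,0],"turn":18.4},
  {"claw":0.02,"delta_pos":[0.0401,-0.0179,0],"turn":22},
  {"claw":0.02,"delta_pos":[0.0401,-0.0179,0],"turn":22},
])

```text
time_s: 18.3
position: [0.5196, 0.0384, 0.0477]
eef_rot: [-0.555, -0.438, 0.556, -0.437]
wrist_force: [-2.2, 0.1, 2.5]
finger_gap: 0.214
```

```bash
python3 -c "
from h import *
st()
p0=np.array([.54666,.15040]); s=sense()['position'][:2]; print(np.degrees(np.arctan2(*(s-p0)[::-1])),np.linalg.norm(s-p0))
for th in (-100,-97,-94,-91.5,-90,-88): t=np.radians(th); print(th,np.round(p0+.115*np.array([np.cos(t),np.sin(t)])-s,4))
"
```

```text
t 18.3 pos [0.5196 0.0384 0.0477] jig [-21.1 -37.7] jaw deg -13.6 down [-0.002  0.    -1.   ] F [-2.2  0.1  2.5] gap 19.9 q [-0.37  0.69  0.39  1.97 -0.47  0.57  0.11]
-103.55833208651558 0.11524523845182819
-100 [ 0.007  -0.0012]
-97 [ 0.013  -0.0021]
-94 [ 0.019  -0.0027]
-91.5 [ 0.024  -0.0029]
-90 [ 0.027 -0.003]
-88 [ 0.031  -0.0029]
```

Request:
servo_tool([
  {"claw":0.02,"delta_pos":[0.004,-0.0007,0],"turn":2},
  {"claw":0.02,"delta_pos":[0.008,-0.0014,0],"turn":4},
  {"claw":0.02,"delta_pos":[0.012,-0.0019,0],"turn":6},
  {"claw":0.02,"delta_pos":[0.016,-0.0024,0],"turn":8},
  {"claw":0.02,"delta_pos":[0.02,-0.0027,0],"turn":10},
  {"claw":0.02,"delta_pos":[0.02,-0.0027,0],"turn":10},
])

```text
time_s: 18.8
position: [0.538, 0.0354, 0.0474]
eef_rot: [-0.514, -0.486, 0.517, -0.483]
wrist_force: [-6.1, -0.1, 4.5]
finger_gap: 0.214
```

```bash
python3 -c "
from h import *
st()
p0=np.array([.54666,.15040]); s=sense()['position'][:2]; print(np.degrees(np.arctan2(*(s-p0)[::-1])),np.linalg.norm(s-p0))
p,d=grab_frame('scene');cv2.imwrite('pics/s11.png',cv2.resize(p[100:220,270:390],None,fx=5,fy=5,interpolation=cv2.INTER_CUBIC))
"
```

```text
t 18.8 pos [0.538  0.0354 0.0474] jig [ -2.7 -40.2] jaw deg -3.6 down [-0.005 -0.    -1.   ] F [-6.1 -0.1  4.5] gap 19.9 q [-0.33  0.71  0.35  1.92 -0.41  0.59  0.23]
-94.31636931653745 0.11535109299578342
```

View pics/s11.png

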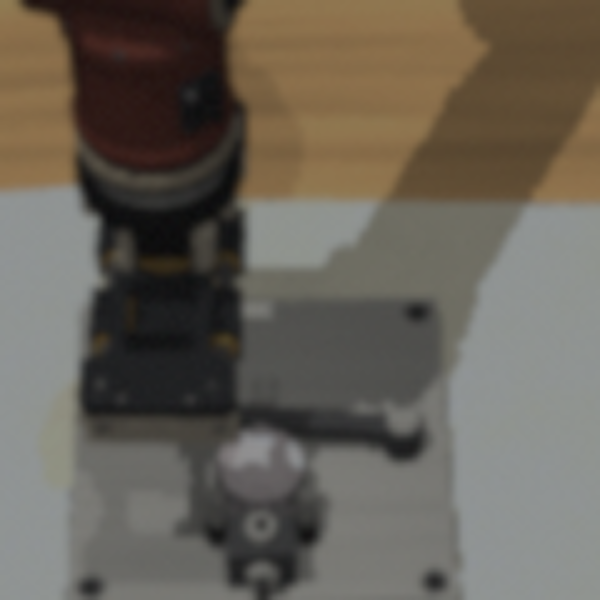

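Request:
servo_tool([
  {"claw":0.02,"delta_pos":[0.002,0,0],"turn":1},
  {"claw":0.02,"delta_pos":[0.004,0,0],"turn":2},
  {"claw":0.02,"delta_pos":[0.006,0,0],"turn":3},
  {"claw":0.02,"delta_pos":[0.007,0,0],"turn":3.5},
  {"claw":0.02,"delta_pos":[0.007,0,0],"turn":3.5},
])

```text
time_s: 19.27
position: [0.5438, 0.0351, 0.0474]
eef_rot: [-0.499, -0.501, 0.503, -0.498]
wrist_force: [-8.2, -0.1, 6.9]
finger_gap: 0.219
```

Request:
servo_tool([
  {"claw":0.02,"delta_pos":[0.001,0,0],"turn":0},
  {"claw":0.02,"delta_pos":[0.002,0,0],"turn":0},
  {"claw":0.02,"delta_pos":[0.002,0,0],"turn":0},
])

```text
time_s: 19.52
position: [0.5456, 0.0348, 0.0474]
eef_rot: [-0.499, -0.501, 0.503, -0.498]
wrist_force: [-7.7, -0.7, 5.7]
finger_gap: 0.216
```

```bash
python3 -c "
from h import *
st()
"
```

```text
t 19.52 pos [0.5456 0.0348 0.0474] jig [  5.  -40.5] jaw deg -0.2 down [-0.008 -0.001 -1.   ] F [-7.7 -0.7  5.7] gap 20.1 q [-0.32  0.71  0.34  1.9  -0.39  0.61  0.27]
```

Request:
servo_tool([
  {"claw":0.02,"delta_pos":[0.0007,0,0.0003],"turn":0},
  {"claw":0.02,"delta_pos":[0.0014,0,0.0005],"turn":0},
  {"claw":0.02,"delta_pos":[0.0014,0,0.0005],"turn":0},
])

```text
time_s: 19.77
position: [0.5463, 0.0348, 0.0474]
eef_rot: [-0.498, -0.501, 0.503, -0.497]
wrist_force: [-7.7, -1.6, 3.6]
finger_gap: 0.217
```

Request:
servo_tool([
  {"claw":0.02,"delta_pos":[0.0006,0,0],"turn":0},
  {"claw":0.02,"delta_pos":[0.0012,0,0],"turn":0},
  {"claw":0.02,"delta_pos":[0.0012,0,0],"turn":0},
])

```text
time_s: 20.02
position: [0.5475, 0.0346, 0.0474]
eef_rot: [-0.498, -0.501, 0.503, -0.497]
wrist_force: [-8.3, -2.0, 4.4]
finger_gap: 0.217
```

Request:
servo_tool([
  {"claw":0.02,"delta_pos":[0.0006,0.0003,0],"turn":0},
  {"claw":0.02,"delta_pos":[0.0012,0.0004,0],"turn":0},
  {"claw":0.02,"delta_pos":[0.0012,0.0004,0],"turn":0},
])

```text
time_s: 20.27
position: [0.5486, 0.0346, 0.0474]
eef_rot: [-0.498, -0.501, 0.504, -0.497]
wrist_force: [-7.9, -2.4, 4.0]
finger_gap: 0.213
```

Request:
servo_tool([
  {"claw":0.02,"delta_pos":[0.0006,0,0],"turn":0},
  {"claw":0.02,"delta_pos":[0.0012,0,0],"turn":0},
  {"claw":0.02,"delta_pos":[0.0012,0,0],"turn":0},
])

```text
time_s: 20.52
position: [0.5491, 0.0345, 0.0474]
eef_rot: [-0.498, -0.502, 0.504, -0.497]
wrist_force: [-8.6, -1.9, 5.2]
finger_gap: 0.214
```

Request:
servo_tool([
  {"claw":0.02,"delta_pos":[0.0006,0,0],"turn":0},
  {"claw":0.02,"delta_pos":[0.0012,0,0],"turn":0},
  {"claw":0.02,"delta_pos":[0.0012,0,0],"turn":0},
])

```text
time_s: 20.77
position: [0.5491, 0.0345, 0.0473]
eef_rot: [-0.497, -0.502, 0.504, -0.496]
wrist_force: [-10.5, -2.4, 7.2]
finger_gap: 0.219
```

```bash
python3 -c "
from h import *
st()
p,d=grab_frame('scene');cv2.imwrite('pics/s12.png',cv2.resize(p[100:220,270:390],None,fx=5,fy=5,interpolation=cv2.INTER_CUBIC))
"
```

```text
t 20.77 pos [0.5491 0.0345 0.0473] jig [  8.4 -40.8] jaw deg -0.2 down [-0.014 -0.001 -1.   ] F [-10.5  -2.4   7.2] gap 20.4 q [-0.32  0.72  0.34  1.88 -0.39  0.62  0.26]
```

View pics/s12.png

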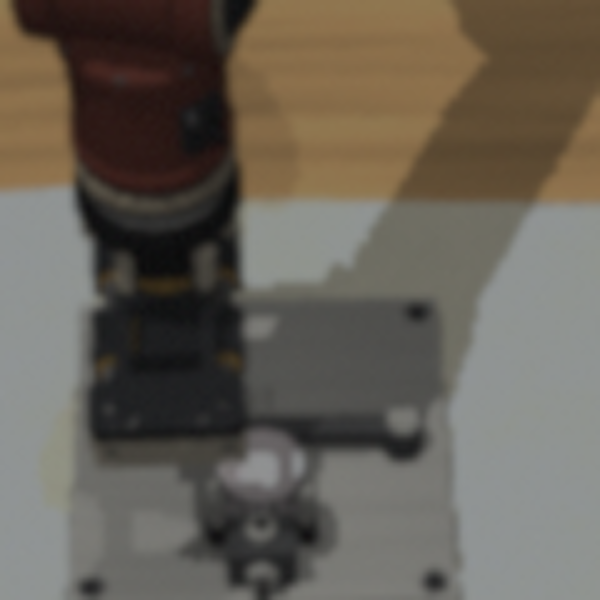

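Request:
servo_tool([
  {"claw":0.02,"delta_pos":[0.0006,0,0],"turn":0},
  {"claw":0.02,"delta_pos":[0.0012,0,0],"turn":0},
  {"claw":0.02,"delta_pos":[0.0012,0,0],"turn":0},
])

```text
time_s: 21.07
position: [0.5491, 0.0345, 0.0472]
eef_rot: [-0.496, -0.503, 0.505, -0.495]
wrist_force: [-12.1, -2.3, 8.4]
finger_gap: 0.216
```

Request:
servo_tool([
  {"claw":0.02,"delta_pos":[0.0006,0,0],"turn":0},
  {"claw":0.02,"delta_pos":[0.0012,0,0],"turn":0},
  {"claw":0.02,"delta_pos":[0.0012,0,0],"turn":0},
])

```text
time_s: 21.32
position: [0.5491, 0.0345, 0.0472]
eef_rot: [-0.496, -0.504, 0.506, -0.495]
wrist_force: [-14.3, -1.8, 9.6]
finger_gap: 0.213
```

It's on the stop. Open slightly, unload, and lift.

Request:
servo_tool([
  {"claw":0.034,"delta_pos":[-0.003,0,0],"turn":0},
  {"claw":0.034,"delta_pos":[-0.005,0,0],"turn":0},
  {"claw":0.034,"delta_pos":[-0.007,0,0],"turn":0},
  {"claw":0.034,"delta_pos":[-0.007,0,0],"turn":0},
  {"claw":0.034,"delta_pos":[-0.007,0,0],"turn":0},
])

```text
time_s: 21.73
position: [0.5524, 0.0362, 0.0482]
eef_rot: [0.501, 0.499, -0.5, 0.5]
wrist_force: [0.2, 0.7, 0.8]
finger_gap: 0.364
```

```bash
python3 -c "
from h import *
st()
"
```

```text
t 21.73 pos [0.5524 0.0362 0.0482] jig [ 11.7 -39. ] jaw deg -0.0 down [ 0.002 -0.    -1.   ] F [0.2 0.7 0.8] gap 33.9 q [-0.32  0.72  0.34  1.88 -0.39  0.6   0.27]
```

Request:
servo_tool([
  {"claw":0.034,"delta_pos":[-0.005,0,0],"turn":0},
  {"claw":0.034,"delta_pos":[-0.005,0,0],"turn":0},
  {"claw":0.034,"delta_pos":[-0.005,0,0.02],"turn":0},
  {"claw":0.034,"delta_pos":[-0.005,0,0.05],"turn":0},
  {"claw":0.034,"delta_pos":[-0.005,0,0.09],"turn":0},
  {"claw":0.034,"delta_pos":[-0.02,-0.03,0.12],"turn":0},
  {"claw":0.034,"delta_pos":[-0.05,-0.06,0.14],"turn":0},
  {"claw":0.034,"delta_pos":[-0.06,-0.1,0.14],"turn":0},
])

```text
time_s: 22.4
position: [0.4937, -0.0566, 0.1906]
eef_rot: [0.501, 0.5, -0.497, 0.502]
wrist_force: [0.5, -0.6, -0.5]
finger_gap: 0.367
```

Request:
servo_tool([
  {"claw":0.034,"delta_pos":[0,-0.04,0],"turn":0},
  {"claw":0.034,"delta_pos":[0,-0.08,0],"turn":0},
  {"claw":0.034,"delta_pos":[0,-0.11,0],"turn":0},
  {"claw":0.034,"delta_pos":[0,-0.11,0],"turn":0},
  {"claw":0.034,"delta_pos":[0,-0.11,0],"turn":0},
  {"claw":0.034,"delta_pos":[0,-0.11,0],"turn":0},
])

```text
time_s: 22.9
position: [0.4932, -0.167, 0.1871]
eef_rot: [0.5, 0.5, -0.5, 0.5]
wrist_force: [0.5, -0.2, -0.2]
finger_gap: 0.369
```

```bash
python3 -c "
from h import *
st()
p,d=grab_frame('scene');cv2.imwrite('pics/s13f.png',p);cv2.imwrite('pics/s13.png',cv2.resize(p[130:240,270:380],None,fx=5.3,fy=5.3,interpolation=cv2.INTER_CUBIC))
P=cloud('scene',d); z=P[...,2]; m=(z>.041)&(z<.052)&(abs(P[...,0]-.575)<.022)&(abs(P[...,1]-.075)<.025); q=P[m]; print('knob',w2j(q.mean(0)),len(q))
p,d=grab_frame('top');cv2.imwrite('pics/t13f.png',p);cv2.imwrite('pics/t13.png',cv2.resize(p[160:280,270:390],None,fx=5,fy=5,interpolation=cv2.INTER_CUBIC))
P=cloud('top',d); z=P[...,2]; m=(z>.068)&(z<.09)&(abs(P[...,0]-.545)<.03)&(abs(P[...,1]-.036)<.03); print('handle',P[m].mean(0),w2j(P[m].mean(0)),m.sum())
"
```

```text
t 22.9 pos [ 0.4932 -0.167   0.1871] jig [ -42.1 -243.7] jaw deg -0.0 down [-0.     0.001 -1.   ] F [ 0.5 -0.2 -0.2] gap 34.3 q [-0.02  0.48  0.45  1.85 -0.27  0.87  0.56]
knob [3.51571252e+01 1.09038132e-03] 201
handle [0.54414143 0.03656711 0.07533622] [  3.45974034 -38.85563611] 20
```

View pics/s13.png

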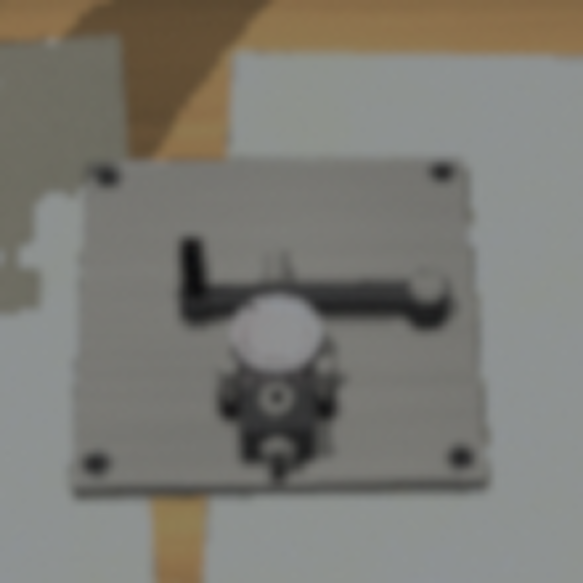

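View pics/t13.png

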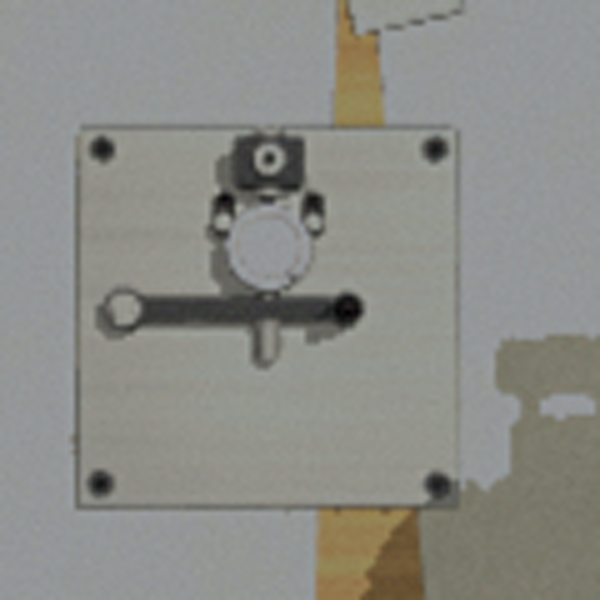

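View pics/t13f.png

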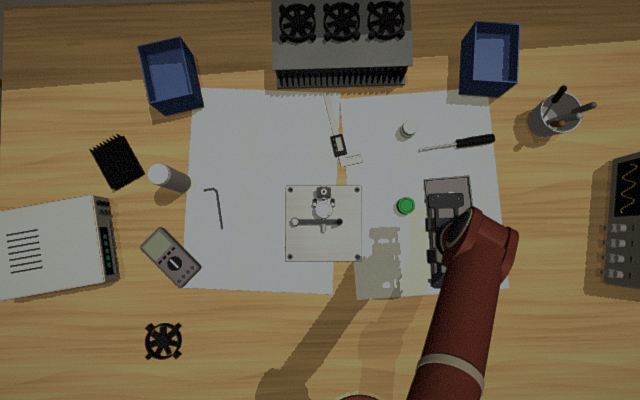

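The arm is closed along -y: pivot at crop (125,308), handle at (347,308). The knob (268,247) bears on both pins (223,215 and 313,215), the plunger is pressed in, and the robot is clear.

```bash
python3 -c "
from h import *
print(hand_in())"
```

```text
the job is handed in; nothing more can be done
None
```

The big knob is seated on both locating pins, the clamp arm is closed on its stop, and the job was handed in at about 23 s of the 64 s allowed.

- **Seating:** I took the big plain knob from the middle of the tray row and stood it on the plate about 15 mm short of the pins. I then nudged it in with the shut fingers while the arm was open. It touched the -y pin first at about 2 N. It then bore on both pins and stopped moving, and I ended the push at about 5 N, against the 15 N limit.
- **Clamping:** I swung the handle round to the stop. Travel ended as the push rose to about 14 N at the handle, so I let go and lifted clear.
- **Last checks:** The knob's centre reads (35.2, 0.0) mm in the jig's axes, within the stop slide's range. The handle reads (3.5, -38.9) mm, against (3, -40) expected when closed. In the pictures the plunger bears on the back of the knob, and the wrist force is about zero.
- **Other items:** The green knob, jar, caliper, screwdriver, hex key, can and meter look unmoved. In the last top picture the robot hid the mid and small knobs, so I could not check them after the job, but nothing touched them.
- **Disagreement:** The two cameras and the network differed by up to about 5 mm on where the handle stood when open. The arm started about 7 degrees past fully open, which I left as it was. None of this affected the result.

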